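# Set the fish measure over the board's edge

## Task

Push the yellow fish measure along the white filleting board, without picking it up, until its red line lies over the blue-banded edge, so that 50 mm sticks out for the clamp that goes on next. Leave it lying flat, square to that edge and not hanging over the board's sides, and do not disturb the things around it.

Things in the scene. Friction and masses are not known exactly. Their poses are not given: they have to be found in the camera images.
- measure: loose yellow plastic plate, 96 mm wide (its x), 240 mm long (its y), 6 mm thick, 0.1-0.2 kg, flat on the board. Origin: centre of its underside; z up. A 4 mm red line crosses it 50 mm from the leading (+y) end; a black dot marks the rear end. Starts with the leading end about 10-80 mm short of the blue-banded edge, up to 0.22 rad from square. Slides with plain friction, stops when not pushed
- measure_end (a point): middle of the lower edge of the measure's leading end, 120 mm along the measure's +y from its origin; the measure's axes
- board: white filleting board, fixed to the table, 240 mm wide (its x), 380 mm long (its y), flat top 40 mm above the table. Origin: centre of its underside, at table height; z up. The edge to overhang is its +y end, marked by a blue band, towards the robot's left; the board is turned up to 0.3 rad either way
- board_edge (a point): middle of the blue-banded top edge of the board, 190 mm along the board's +y from its origin, 40 mm above the table; the board's axes (+y points straight out over the edge)
- reel: silver fishing reel lying on its side, about 100 x 62 mm, 72 mm high, loose; origin: centre of its underside. Leave alone
- pirk: wooden pirk (lure) lying on the table, about 140 mm long, 26 mm wide, 20 mm high, loose; origin: centre of its underside. Leave alone
- red_float: red barrel-shaped plastic net float standing on end, 60 mm diameter, 60 mm high, loose; origin: centre of its underside. Leave alone
- green_float: green barrel-shaped plastic net float standing on end, 60 mm diameter, 60 mm high, loose; origin: centre of its underside. Leave alone
- mug: blue mug, 76 mm diameter, 85 mm high, loose; origin: centre of its underside. Leave alone

How it is judged (in metres and radians):
At the end, for the whole second after the job is handed in: The measure rests flat on the board with its leading end 50 mm (within 7 mm) beyond the blue-banded edge, square to it within 0.10 rad (6 degrees), sides still on the board (leading end and centre within 70 mm of the board's middle line), at rest (y of measure_end in the frame of board_edge between 0.043 and 0.057 m and x of measure_end in the frame of board_edge between -0.07 and 0.07 m and x of measure in the frame of board between -0.07 and 0.07 m and z of measure in the frame of board between 0.036 and 0.044 m and angle between the y axis of measure and the y axis of board, either way round below 0.1 rad and angle between measure's own z axis and vertical below 0.03 rad and linear speed of measure below 0.005 m/s); the robot touches nothing.
It fails at once if the measure is lifted off the board (8 mm or more) (z of measure in the frame of board above 0.048 m).
It fails at once if the measure is tipped (angle between measure's own z axis and vertical above 0.12 rad).
It fails at once if the reel, pirk, mug or a float is disturbed (moved more than 15 mm) (distance of any of reel, pirk, red_float, green_float, mug from where it was at the start of the episode above 0.015 m).
It also fails if it takes over 58 s, if anything falls off the work surface, if the arm or the gripper's body presses on something with over 40 N, if the wrist force passes 120 N, or if a joint passes its speed limit or range.

## Robot

A 6-joint arm with a two-finger parallel gripper is mounted at the origin on the work surface. World frame = base frame: x ahead of the robot, y to its left, z up, the work surface at z = 0. Lengths are in mm, angles in rad, forces in N, time in s.
With the tool pointing down it reaches from about 350 to 850 mm from the base axis. Payload 8.1 kg.
Tool frame: the origin (TCP) lies at the very end of the fingers, on their centre line; the grasp point (between the pads) lies 19 mm behind it; z points along the fingers, y is the direction in which the jaws open and shut (so a half turn about z gives the same grasp; the last joint's range is limited). The gripper opens to 85 mm and grips with 20 to 120 N. Pads are 22 mm wide; open, the fingers measure 114 mm over their backs; the gripper's body (76 mm by 85 mm) begins 54 mm behind the grasp point. The pads swing forward as they close: fully open they stand 13 mm farther back than shut.
Start: joints at [-0.085, 0.13, 1.488, -0, 1.523, -0.085], TCP at [600.004, 0.022, 231.292] pointing down, gripper open.
Joint ranges: [-2.96, 2.96], [-0.89, 2.26], [0.02, 2.5], [-1.34, 4.48], [0, 2.73], [-2.66, 2.66]. Speed limits (rad/s): [2.39, 2.39, 2.79, 3.14, 3.14, 3.14].

## Interface

Orientations are given as [roll, pitch, yaw] about the fixed x, y, z axes, in that order (R = Rz(yaw) Ry(pitch) Rx(roll)).
In Python, from station import bot gives the robot as it stands.
- The arm moves only by the tool step_arm, never from a script. Its argument "targets" is a list that holds one entry, the list of rows, each a list of 7 numbers: the finger opening in cm, from 0 to 8.54, then the shift along the tool's x, y, z in cm, then the turn, a rotation vector about the tool's x, y, z in degrees. A call has exactly 10 rows; each row shifts and turns the pose as measured when the row begins, along the tool's axes as they then stand; what a row does not reach is not made up. A row lasts 1/12 s, in which the tool goes at most 41.7 mm and 7.16 degrees, less where a joint would pass 70% of its speed; a pose out of reach is approached as far as the arm can. A call with a gripper value outside its range is refused whole. The fingers move at their own pace and stop on an object; "squeeze" is the grip in N (left out, the last holds). Time passes only in rows, so rows that do not move let the fingers close, or fill a call up. It gives the time, the measured TCP pose, the force and the opening at its end, in the units of the state.
- bot.state(): the state, without advancing time (a new reading comes with each control period).
- bot.camera(name): name is "scene" or "side" or "wrist"; returns a dict with "frame" (400x640x3 uint8, blue, green, red), "depth" (400x640 float32, mm along the optical axis (not along the pixel's ray), 0 where there is no reading), "intrinsics" (3x3 intrinsics, pixels), "R" (3x3) and "t" (3): a world point X has camera coordinates R X + t. Camera axes: x right, y down, z forward; pixel columns grow to the right and rows downward; lengths in mm; the calibration is good to about 2 mm. The wrist camera is an equidistant fisheye: a pixel r from the principal point sees the ray r / f radians off the axis. A picture is of the moment at which its call begins.
- bot.sign_off(): hands the job in, once; it reports no verdict.
Trained networks look in the newest picture that a camera, given by its name, has taken for a name from the list of things; names that differ only in an ending like _2 or _b are one class to them, and where a whole thing is asked for, a point or a joint stands for the part that bears it (a point fixed in the world has none). Each returns a list of dicts, best first, with "p" (0 to 1); they miss things now and then, are a little off and sometimes report something else, mostly with a low value. They report only what shows in the picture. A call takes as long as a camera call.
- bot.trace(camera, name): "region" (400x640 bool, what is visible of it) and "at" ([row, column] in pixels, amid what is visible of it).
- bot.place_of(camera, name): "at" ([row, column] in pixels: a listed point, or the origin of a listed thing).
The state is a dict: "clock": time; "q": joint angles; "joint_vel": joint speeds; "joint_torque": joint torques, N m; "tool_pos": TCP position; "tool_rot": TCP orientation; "wrist_force": force on the tool from outside, world axes, zero at the start; "wrist_torque": the same for the moment, N m; "finger_gap": finger opening in mm.
Only numpy, scipy, OpenCV 4.12 (cv2) and the standard library are available. Lean on these libraries where they do the work, as an engineer would, in place of code of your own. Each camera call takes 0.05 s, during which the arm holds its last target.

## Working session

There is one attempt and no reset: what is moved stays moved. The work goes in short steps, Python scripts to look and compute and a tool call to move; the robot and the scene stay as the last step left them, time stands still between calls to the robot, and variables do not carry over. Pictures are saved under pics/ and viewed, and the job is handed in when it is done.

Besides the shell and the picture viewer there is one more tool, called after "Call:" by a JSON object that holds its "method" and its "body". step_arm: Moves the arm, as the interface text tells. Its arguments: {"type":"object","properties":{"targets":{"type":"array","items":{"type":"array","items":{"type":"array","items":{"type":"number"}}}},"squeeze":{"type":"number"}},"required":["targets"]}

```bash
mkdir -p pics; cat > h.py <<'E'
import numpy as np, cv2
from station import bot
def world(c,uv,z=None):
    K=c["intrinsics"];R=np.array(c["R"]);t=np.array(c["t"]).ravel()
    u,v=uv; d=np.array([(u-K[0][2])/K[0][0],(v-K[1][2])/K[1][1],1.])
    o=-R.T@t; dw=R.T@d
    if z is None:
        return o+dw*c["depth"][int(round(v)),int(round(u))]
    return o+dw*(z-o[2])/dw[2]
def cloud(c):
    K=np.array(c["intrinsics"]);R=np.array(c["R"]);t=np.array(c["t"]).ravel()
    v,u=np.mgrid[:400,:640]; D=c["depth"]
    P=np.stack([(u-K[0,2])/K[0,0]*D,(v-K[1,2])/K[1,1]*D,D],-1)
    return (P-t)@R
E
python3 - <<'E'
from h import *
s=bot.state();print({k:np.round(s[k],3) for k in s})
for n in ["scene","side"]:
    c=bot.camera(n);cv2.imwrite(f"pics/{n}0.png",c["frame"])
    P=cloud(c)
    for k in ["measure","board","reel","pirk","red_float","green_float","mug"]:
        r=bot.trace(n,k)
        for q in r[:2]:
            m=q["region"]&(c["depth"]>0)
            print(n,k,round(q["p"],2),np.round(q["at"]),m.sum(),np.round(np.percentile(P[m],[2,50,98],axis=0)).tolist() if m.sum() else None)
    for k,z in [("measure",40),("measure_end",40),("board_edge",40),("board",0)]:
        for q in bot.place_of(n,k)[:2]:
            print(n,k,round(q["p"],2),np.round(q["at"],1),np.round(world(c,q["at"][::-1],z),1))
E
```

```text
{'clock': np.float64(0.0), 'q': array([-0.085,  0.131,  1.489, -0.   ,  1.523, -0.085]), 'joint_vel': array([-0.   ,  0.003,  0.001, -0.001,  0.002,  0.   ]), 'joint_torque': array([-2.0000e-03, -5.6940e+01, -5.0056e+01, -0.0000e+00,  1.4000e-02,
        0.0000e+00]), 'tool_pos': array([5.99439e+02, 6.30000e-02, 2.30226e+02]), 'tool_rot': array([-3.14 , -0.   ,  1.571]), 'wrist_force': array([-0.073,  0.099,  0.503]), 'wrist_torque': array([-0.04 , -0.002,  0.051]), 'finger_gap': np.float64(84.999)}
scene measure 0.7 [174. 331.] 1565 [[469.0, -64.0, 38.0], [524.0, 49.0, 44.0], [574.0, 166.0, 49.0]]
scene board 0.68 [187. 313.] 4568 [[385.0, -177.0, 13.0], [570.0, -21.0, 38.0], [666.0, 200.0, 43.0]]
scene reel 0.96 [229. 325.] 398 [[678.0, -53.0, -0.0], [730.0, -28.0, 43.0], [767.0, 1.0, 68.0]]
scene pirk 0.78 [227. 368.] 263 [[711.0, 77.0, -2.0], [735.0, 121.0, 16.0], [751.0, 172.0, 23.0]]
scene pirk 0.6 [173. 332.] 1412 [[471.0, -63.0, 39.0], [523.0, 47.0, 44.0], [571.0, 164.0, 49.0]]
scene red_float 0.61 [222. 268.] 292 [[662.0, -221.0, 13.0], [691.0, -195.0, 51.0], [704.0, -170.0,
[... 909 characters left out ...]
.] 139 [[708.0, 72.0, 3.0], [723.0, 106.0, 19.0], [750.0, 185.0, 23.0]]
side red_float 0.71 [221. 352.] 428 [[644.0, -225.0, 13.0], [664.0, -212.0, 48.0], [692.0, -179.0, 63.0]]
side green_float 0.72 [143. 264.] 261 [[596.0, 325.0, 5.0], [618.0, 340.0, 44.0], [648.0, 372.0, 63.0]]
side mug 0.82 [288. 356.] 1754 [[507.0, -474.0, 1.0], [552.0, -438.0, 52.0], [597.0, -393.0, 86.0]]
side measure 0.71 [190.5 263.5] [511.  45.  40.]
side measure_end 0.69 [229.6 352.6] [ 655.4 -237.4   40. ]
side measure_end 0.67 [170.1 254.9] [528.6 168.7  40. ]
side board_edge 0.78 [162.3 260.6] [562.6 207.3  40. ]
side board 0.71 [207.7 271.1] [517.1   5.2   0. ]
side board 0.33 [165.1 257.5] [567.9 260.3   0. ]
```

View pics/scene0.png

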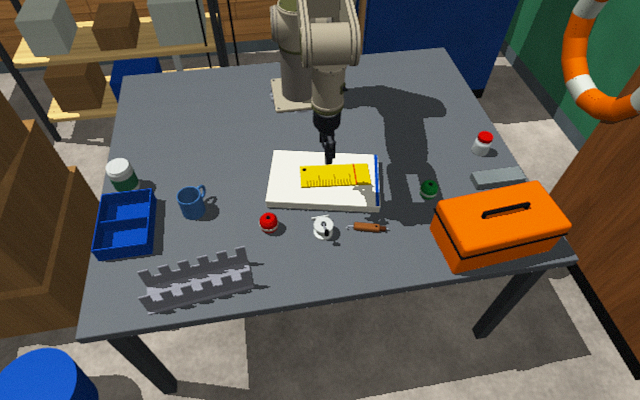

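View pics/side0.png

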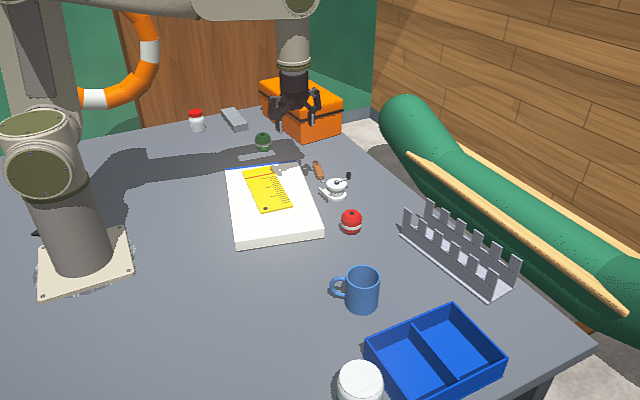

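```bash
cat > fit.py <<'E'
from h import *
# estimate board & measure from color, both cameras, rectify to topdown at plane height
def top(c,z,ppm=1.0,x0=330,x1=720,y0=-230,y1=300,s=2):
    K=np.array(c["intrinsics"]);R=np.array(c["R"]);t=np.array(c["t"]).ravel()
    # pix (col=(y1-y)*s,row=(x1-x)*s)
    ys=np.array([y1-i/s for i in range(int((y1-y0)*s))]);xs=np.array([x1-i/s for i in range(int((x1-x0)*s))])
    Y,X=np.meshgrid(ys,xs); P=np.stack([X,Y,np.full_like(X,z)],-1)@R.T+t
    u=P[...,0]/P[...,2]*K[0,0]+K[0,2]; v=P[...,1]/P[...,2]*K[1,1]+K[1,2]
    im=cv2.remap(c["frame"],u.astype(np.float32),v.astype(np.float32),cv2.INTER_LINEAR)
    return im,X,Y
E
python3 - <<'E'
from fit import *
for n in ["scene","side"]:
    c=bot.camera(n); im,X,Y=top(c,43,s=1.5); cv2.imwrite(f"pics/top_{n}.png",im)
    print(n, -np.array(c["R"]).T@np.array(c["t"]).ravel(), c["intrinsics"])
E
```

```text
scene [1465.07638506 -183.22908862 1132.26588832] [[420.53481789   0.         318.98284943]
 [  0.         420.53481789 201.80826257]
 [  0.           0.           1.        ]]
side [  154.28989761 -1042.17855381   794.89855681] [[453.99495256   0.         311.83907764]
 [  0.         453.99495256 193.5424884 ]
 [  0.           0.           1.        ]]
```

View tops.

The scene camera shows the yellow measure at columns 300–371, rows 163–188, with the blue edge near column 378. The reel (325,229) and pirk (368,227) lie beyond the board. The side view agrees: measure (245–292, 167–213) and blue edge on row ~163.

View pics/top_scene.png

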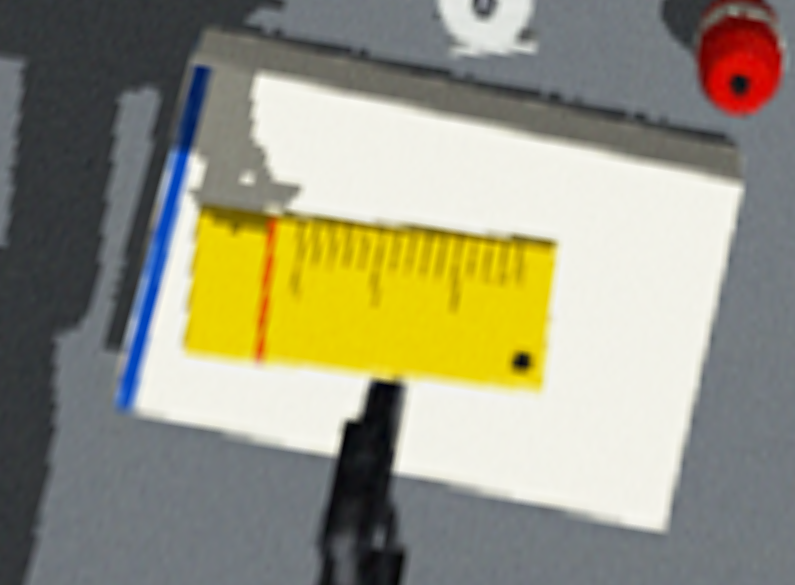

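View pics/top_side.png

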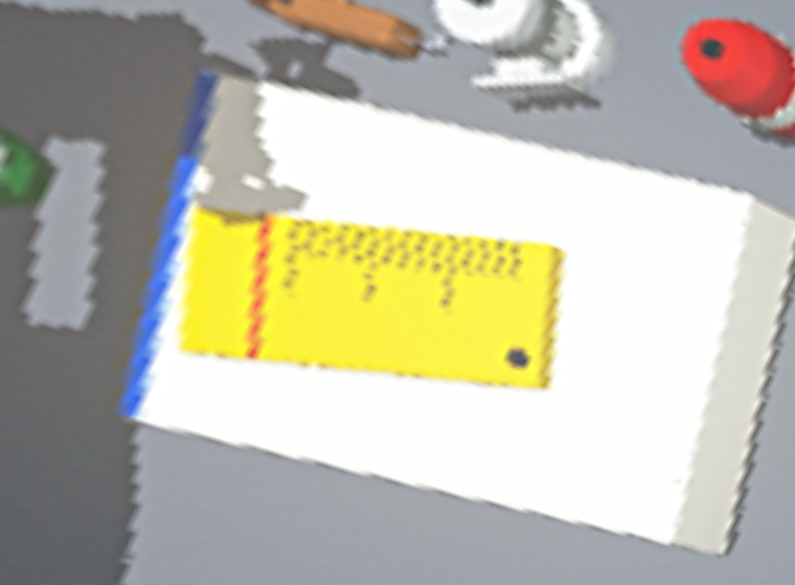

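```bash
cat >> fit.py <<'E'
def line(P):
    vx,vy,a,b=cv2.fitLine(np.float32(P),cv2.DIST_HUBER,0,.01,.01).ravel()
    return np.array([a,b]),np.array([vx,vy])
def est(n,c=None,v=True):
    c=c or bot.camera(n)
    im,X,Y=top(c,46,s=2); h=cv2.cvtColor(im,cv2.COLOR_BGR2HSV)
    y=cv2.inRange(h,(20,120,70),(35,255,255)); 
    y=cv2.morphologyEx(y,cv2.MORPH_CLOSE,np.ones((35,35)));y=cv2.morphologyEx(y,cv2.MORPH_OPEN,np.ones((21,21)))
    cs,_=cv2.findContours(y,0,2); k=max(cs,key=cv2.contourArea).reshape(-1,2)
    W=np.stack([X[k[:,1],k[:,0]],Y[k[:,1],k[:,0]]],1)
    (cx,cy),(a,b),an=cv2.minAreaRect(np.float32(W))
    bx=cv2.boxPoints(((cx,cy),(a,b),an))
    e=[bx[1]-bx[0],bx[2]-bx[1]]; L=max(e,key=np.linalg.norm); u=L/np.linalg.norm(L); u=u*np.sign(u[1])
    # red line
    red=cv2.inRange(h,(0,120,80),(10,255,255))|cv2.inRange(h,(170,120,80),(180,255,255))
    red&=cv2.dilate(y,np.ones((5,5)))
    rr=np.stack([X[red>0],Y[red>0]],1)
    im,X,Y=top(c,40,s=2); h=cv2.cvtColor(im,cv2.COLOR_BGR2HSV)
    bl=cv2.inRange(h,(105,150,60),(125,255,255))
    num,lab,st,_=cv2.connectedComponentsWithStats(bl); i=1+np.argmax(st[1:,4]); bl=(lab==i)
    pts=[]
    for r in range(bl.shape[0]):
        j=np.flatnonzero(bl[r])
        if len(j): pts.append((X[r,j[0]],Y[r,j[0]]))
    pts=np.array(pts); pts=pts[5:-5]; p0,d=line(pts); d=d*np.sign(d[0])
    by=np.array([-d[1],d[0]])  # outward
    ends=pts[[0,-1]]; mid=p0+d*(((ends-p0)@d).mean())
    # board x axis = by rotated -90: (by_y,-by_x) = d
    ang=lambda q:np.arctan2(q[1],q[0])
    C=np.array([cx,cy]); end=C+120*u
    o=dict(C=C,u=u,wh=(a,b),rel=ang(u)-ang(by),board_ang=ang(by)-np.pi/2,mid=mid,by=by,bx=d,end_y=(end-mid)@by,end_x=(end-mid)@d,cen_x=(C-mid)@d)
    if len(rr)>20:
        o["red_y"]=(rr.mean(0)-mid)@by; o['redC']=rr.mean(0)
    if v: print(n,{k:np.round(q,3).tolist() for k,q in o.items()}, 'bandlen',np.linalg.norm(ends[1]-ends[0]).round(1))
    return o
E
python3 - <<'E'
from fit import *
est("scene");est("side")
E
```

```text
scene {'C': [522.909, 53.096], 'u': [0.10300000011920929, 0.9950000047683716], 'wh': [240.403, 103.902], 'rel': 0.12300000339746475, 'board_ang': -0.22599999606609344, 'mid': [559.335, 196.62], 'by': [0.2240000069141388, 0.9739999771118164], 'bx': [0.9739999771118164, -0.2240000069141388], 'end_y': -28.95, 'end_x': -18.056, 'cen_x': -3.288} bandlen 228.2
side {'C': [519.719, 49.029], 'u': [0.10300000011920929, 0.9950000047683716], 'wh': [247.095, 96.125], 'rel': 0.12600000202655792, 'board_ang': -0.2290000021457672, 'mid': [530.99, 202.959], 'by': [0.22699999809265137, 0.9739999771118164], 'bx': [0.9739999771118164, -0.22699999809265137], 'end_y': -33.421, 'end_x': 8.892, 'cen_x': 23.951, 'red_y': -79.098, 'redC': [525.324, 123.062]} bandlen 171.0
```

Call:
{"method": "step_arm", "body": {"targets": [[[5,-2.5,-2.6,0,0,0,0],[5,-2.5,-2.6,0,0,0,0],[5,-2.5,-2.6,0,0,0,0],[5,-2.5,-2.6,0,0,0,0],[5,0,0,0,0,0,6.5],[5,0,0,0,0,0,6.5],[5,0,0,3,0,0,0],[5,0,0,3,0,0,0],[5,0,0,3,0,0,0],[5,0,0,0,0,0,0]]]}}

```text
clock: 2.23
tool_pos: [492.8, -105.2, 139.9]
tool_rot: [3.135, 0.001, 1.336]
wrist_force: [-0.9, -0.7, -2.2]
finger_gap: 50.0
```

Call:
{"method": "step_arm", "body": {"targets": [[[5,0,0,2,0,0,0],[5,0,0,2,0,0,0],[5,0,0,2,0,0,0],[5,0,0,1,0,0,0],[5,0,0,1,0,0,0],[5,0,0,0,0,0,0],[5,0,0,0,0,0,0],[5,0,0,0,0,0,0],[5,0,0,0,0,0,0],[5,0,0,0,0,0,0]]]}}

```text
clock: 3.07
tool_pos: [499.1, -106.9, 68.0]
tool_rot: [3.126, 0.002, 1.337]
wrist_force: [0.9, 0.6, -0.0]
finger_gap: 49.9
```

```bash
python3 - <<'E'
from fit import *
s=bot.state();print(np.round(s["tool_pos"],1),np.round(s["tool_rot"],3),np.round(s["wrist_force"],1))
for n in ["scene","side"]:
    c=bot.camera(n); est(n,c)
    im,_,_=top(c,43,s=1.5); cv2.imwrite(f"pics/top1_{n}.png",im)
    cv2.imwrite(f"pics/z1_{n}.png",cv2.resize(c["frame"][110:260,200:400],None,fx=4,fy=4))
E
```

```text
[ 499.1 -106.9   68. ] [3.126e+00 2.000e-03 1.337e+00] [ 0.9  0.6 -0. ]
scene {'C': [524.449, 52.678], 'u': [0.10000000149011612, 0.9950000047683716], 'wh': [240.462, 102.093], 'rel': 0.12300000339746475, 'board_ang': -0.22300000488758087, 'mid': [559.553, 196.485], 'by': [0.22100000083446503, 0.9750000238418579], 'bx': [0.9750000238418579, -0.22100000083446503], 'end_y': -28.918, 'end_x': -17.154, 'cen_x': -2.416} bandlen 228.6
side {'C': [511.349, -26.159], 'u': [0.11699999868869781, 0.9929999709129333], 'wh': [96.16, 92.976], 'rel': 0.16899999976158142, 'board_ang': -0.28600001335144043, 'mid': [663.047, 174.013], 'by': [0.28200000524520874, 0.9589999914169312], 'bx': [0.9589999914169312, -0.28200000524520874], 'end_y': -116.507, 'end_x': -109.276, 'cen_x': -89.145, 'red_y': -91.493, 'redC': [506.372, 124.669]} bandlen 12.7
```

View pics/z1_side.png

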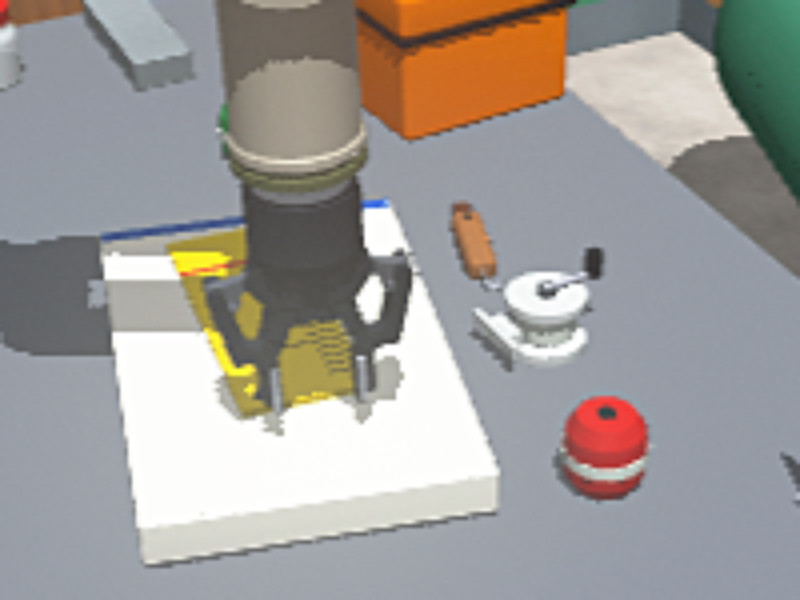

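View pics/z1_scene.png

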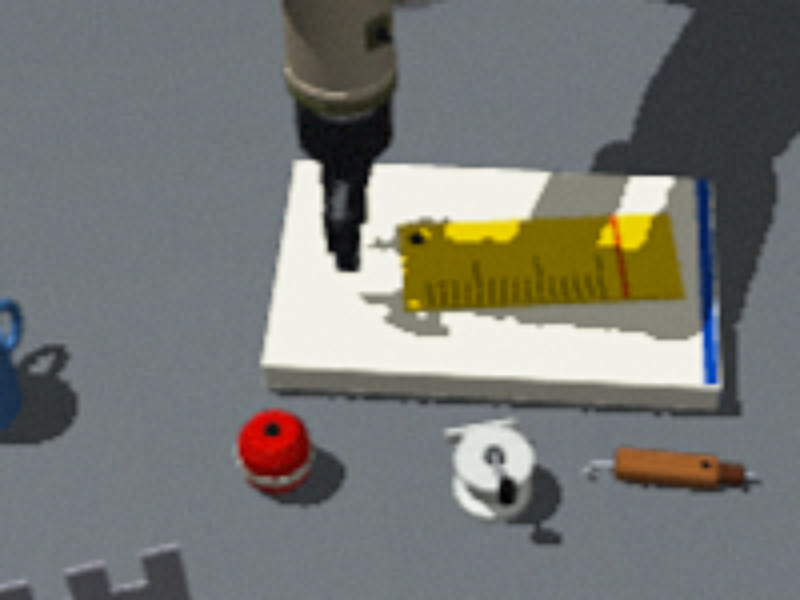

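Both views show the two fingertips straddling the measure's rear edge, about 20 mm behind it and above the board. The scene camera shows them at (345,265) in the zoom, with the rear edge at column ~402. I'll lower next.

Call:
{"method": "step_arm", "body": {"targets": [[[5,0,0,0.8,0,0,0],[5,0,0,0.5,0,0,0],[5,0,0,0.5,0,0,0],[5,0,0,0.4,0,0,0],[5,0,0,0.2,0,0,0],[5,0,0,0,0,0,0],[5,0,0,0,0,0,0],[5,0,0,0,0,0,0],[5,0,0,0,0,0,0],[5,0,0,0,0,0,0]]]}}

```text
clock: 4.0
tool_pos: [499.1, -107.0, 41.0]
tool_rot: [3.126, 0.002, 1.337]
wrist_force: [0.6, 0.0, 0.4]
finger_gap: 50.0
```

```bash
python3 - <<'E'
from fit import *
c=bot.camera("side")
cv2.imwrite(f"pics/z2_side.png",cv2.resize(c["frame"][170:240,230:320],None,fx=8,fy=8))
c=bot.camera("wrist")
cv2.imwrite(f"pics/w2.png",c["frame"])
E
```

```text
(no output)
```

View pics/z2_side.png

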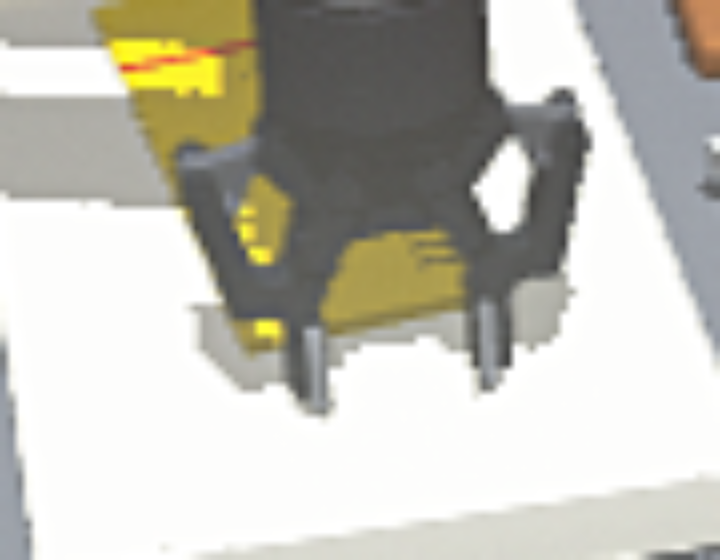

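View pics/w2.png

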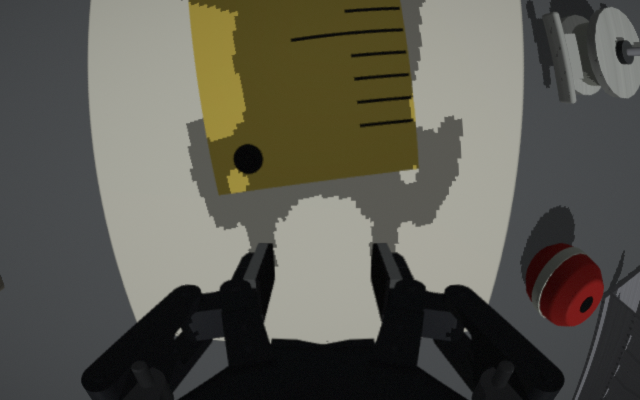

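The wrist view shows the rear edge running from (217,193) to (418,168), with both fingertips behind it at (265,245) and (380,245). I'm feeling for the board next.

Call:
{"method": "step_arm", "body": {"targets": [[[5,0,0,0.1,0,0,0],[5,0,0,0.1,0,0,0],[5,0,0,0.1,0,0,0],[5,0,0,0,0,0,0],[5,0,0,0,0,0,0],[5,0,0,0,0,0,0],[5,0,0,0,0,0,0],[5,0,0,0,0,0,0],[5,0,0,0,0,0,0],[5,0,0,0,0,0,0]]]}}

```text
clock: 4.93
tool_pos: [499.6, -107.2, 38.3]
tool_rot: [3.125, 0.002, 1.337]
wrist_force: [-0.5, -0.3, 0.4]
finger_gap: 50.1
```

Call:
{"method": "step_arm", "body": {"targets": [[[5,0,0,0.1,0,0,0],[5,0,0,0.1,0,0,0],[5,0,0,0,0,0,0],[5,0,0,0,0,0,0],[5,0,0,0,0,0,0],[5,0,0,0,0,0,0],[5,0,0,0,0,0,0],[5,0,0,0,0,0,0],[5,0,0,0,0,0,0],[5,0,0,0,0,0,0]]]}}

```text
clock: 5.77
tool_pos: [500.2, -107.3, 37.5]
tool_rot: [3.125, 0.002, 1.337]
wrist_force: [0.2, -0.3, 0.5]
finger_gap: 50.3
```

Call:
{"method": "step_arm", "body": {"targets": [[[5,0,0,0.15,0,0,0],[5,0,0,0.15,0,0,0],[5,0,0,0,0,0,0],[5,0,0,0,0,0,0],[5,0,0,0,0,0,0],[5,0,0,0,0,0,0],[5,0,0,0,0,0,0],[5,0,0,0,0,0,0],[5,0,0,0,0,0,0],[5,0,0,0,0,0,0]]]}}

```text
clock: 6.6
tool_pos: [500.4, -107.4, 37.5]
tool_rot: [3.125, 0.002, 1.337]
wrist_force: [-0.5, -0.1, 1.4]
finger_gap: 49.9
```

```bash
python3 - <<'E'
from fit import *
s=bot.state();print(np.round(s["tool_pos"],1),np.round(s["tool_rot"],3),np.round(s["wrist_force"],1),s["finger_gap"])
c=bot.camera("side")
cv2.imwrite(f"pics/z3_side.png",cv2.resize(c["frame"][170:240,230:320],None,fx=8,fy=8))
E
```

```text
[ 500.4 -107.4   37.5] [3.125e+00 2.000e-03 1.337e+00] [-0.5 -0.1  1.4] 49.94381499593311
```

View pics/z3_side.png

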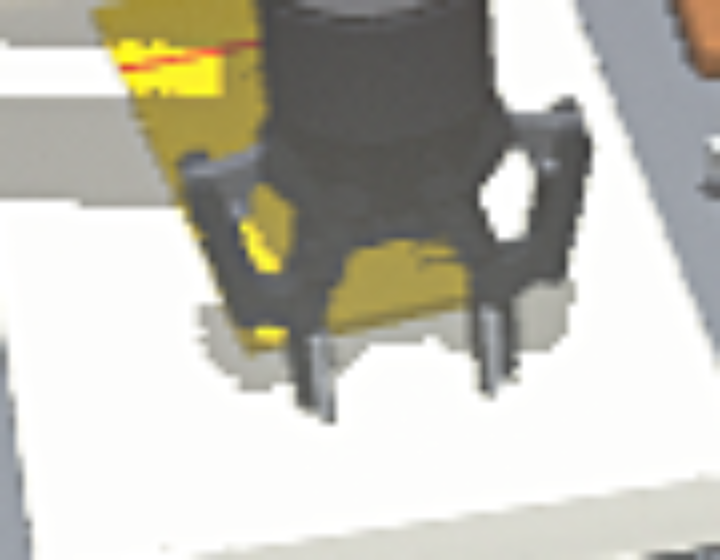

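The tool stopped descending at z=37.5, so the tips are touching the board lightly. I'll raise 2 mm and start pushing.

Call:
{"method": "step_arm", "body": {"targets": [[[5,0,0,-0.25,0,0,0],[5,0,0,0,0,0,0],[5,0.5,0,0,0,0,0],[5,0.5,0,0,0,0,0],[5,0.5,0,0,0,0,0],[5,0.5,0,0,0,0,0],[5,0.5,0,0,0,0,0],[5,0.5,0,0,0,0,0],[5,0,0,0,0,0,0],[5,0,0,0,0,0,0]]]}}

```text
clock: 7.48
tool_pos: [507.8, -74.3, 39.7]
tool_rot: [3.126, 0.002, 1.338]
wrist_force: [0.2, -2.0, -0.4]
finger_gap: 50.0
```

```bash
cat > st.py <<'E'
from fit import *
import sys
s=bot.state();p=s["tool_pos"];print(np.round(p,1),np.round(s["tool_rot"],3),np.round(s["wrist_force"],1))
m=np.array([559.5,196.5]);by=np.array([.2231,.9748]);bx=np.array([.9748,-.2231])
print("tool yb",(p[:2]-m)@by,"xb",(p[:2]-m)@bx)
c=bot.camera("wrist");cv2.imwrite(f"pics/w_{sys.argv[1]}.png",c["frame"])
c=bot.camera("scene");est("scene",c)
cv2.imwrite(f"pics/s_{sys.argv[1]}.png",cv2.resize(c["frame"][140:230,240:400],None,fx=5,fy=5))
E
python3 st.py 4
```

```text
[507.8 -74.3  39.7] [3.126e+00 2.000e-03 1.338e+00] [ 0.2 -2.  -0.4]
tool yb -275.4908288996607 xb 9.99543170690543
scene {'C': [526.408, 58.491], 'u': [0.10100000351667404, 0.9950000047683716], 'wh': [241.334, 102.741], 'rel': 0.12200000137090683, 'board_ang': -0.22300000488758087, 'mid': [559.372, 196.539], 'by': [0.22100000083446503, 0.9750000238418579], 'bx': [0.9750000238418579, -0.22100000083446503], 'end_y': -22.811, 'end_x': -16.207, 'cen_x': -1.607, 'red_y': -73.919, 'redC': [518.239, 130.072]} bandlen 229.0
```

View pics/w_4.png

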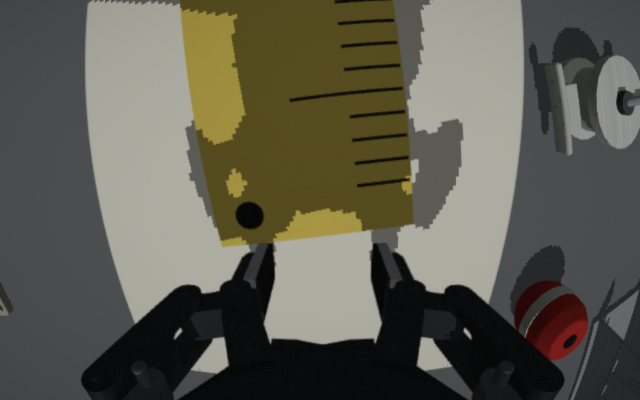

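The left finger is in contact and the measure has moved about 6 mm. I'll keep pushing.

Call:
{"method": "step_arm", "body": {"targets": [[[5,0.4,0,0,0,0,0],[5,0.4,0,0,0,0,0],[5,0.4,0,0,0,0,0],[5,0.4,0,0,0,0,0],[5,0.4,0,0,0,0,0],[5,0.4,0,0,0,0,0],[5,0,0,0,0,0,0],[5,0,0,0,0,0,0],[5,0,0,0,0,0,0],[5,0,0,0,0,0,0]]]}}

```text
clock: 8.42
tool_pos: [513.8, -49.2, 39.6]
tool_rot: [3.126, 0.003, 1.337]
wrist_force: [0.4, -0.2, 0.5]
finger_gap: 49.7
```

```bash
python3 st.py 5
```

```text
[513.8 -49.2  39.6] [3.126e+00 3.000e-03 1.337e+00] [ 0.4 -0.2  0.5]
tool yb -249.7132536114854 xb 10.220730837734626
scene {'C': [533.998, 83.593], 'u': [0.12200000137090683, 0.9919999837875366], 'wh': [242.595, 102.308], 'rel': 0.07699999958276749, 'board_ang': -0.20000000298023224, 'mid': [634.127, 179.628], 'by': [0.19900000095367432, 0.9800000190734863], 'bx': [0.9800000190734863, -0.19900000095367432], 'end_y': 5.625, 'end_x': -88.325, 'cen_x': -79.05, 'red_y': -42.817, 'redC': [568.594, 149.227]} bandlen 75.7
```

View pics/w_5.png

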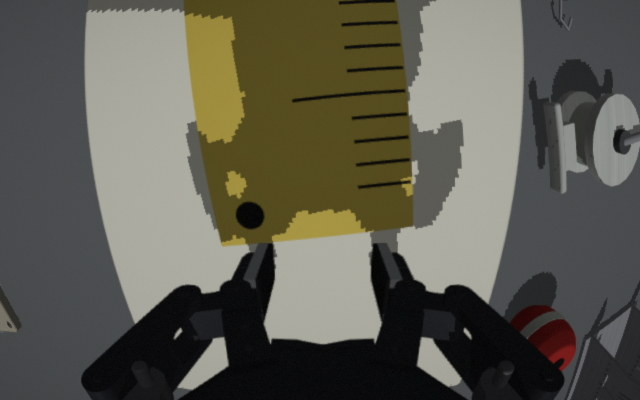

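The turn is slow (0.123 → 0.10 rad), because the measure's centre lies almost ahead of the contact. Adding a sideways component towards board −x, tool −y, will swing the rear end round.

Call:
{"method": "step_arm", "body": {"targets": [[[5,0.35,-0.2,0,0,0,0],[5,0.35,-0.2,0,0,0,0],[5,0.35,-0.2,0,0,0,0],[5,0.35,-0.2,0,0,0,0],[5,0.35,-0.2,0,0,0,0],[5,0,0,0,0,0,0],[5,0,0,0,0,0,0],[5,0,0,0,0,0,0],[5,0,0,0,0,0,0],[5,0,0,0,0,0,0]]]}}

```text
clock: 9.35
tool_pos: [507.3, -27.8, 39.4]
tool_rot: [3.126, 0.003, 1.336]
wrist_force: [0.5, -0.9, 0.4]
finger_gap: 49.9
```

```bash
sed -i 's/^c=bot.camera("scene");est.*$/c=bot.camera("scene");o=est("scene",c,False);C=o["C"]+[-4,0];e=C+120*o["u"];r=C-120*o["u"]\nprint("rel",np.arctan2(o["u"][1],o["u"][0])-np.arctan2(by[1],by[0]),"end",(e-m)@by,(e-m)@bx,"rear xb",(r-m)@bx,"Cx",(C-m)@bx,"red",(o["redC"]-m)@by if "redC" in o else None,o["wh"])/' st.py; python3 st.py 6
```

```text
[507.3 -27.8  39.4] [3.126e+00 3.000e-03 1.336e+00] [ 0.5 -0.9  0.4]
tool yb -230.32398222954416 xb -0.8617507442946412
rel 0.01663221285575278 end 19.706878782272337 -6.2351216773986815 rear xb -2.2435644706726072 Cx -4.239343074035647 red -28.648499999999995 (244.47824096679688, 103.42223358154297)
```

View pics/w_6.png

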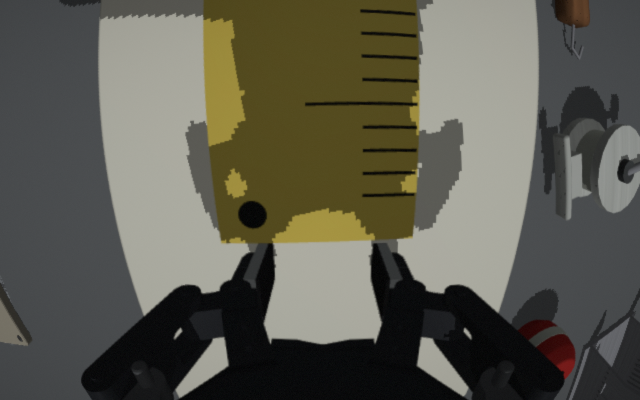

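View pics/s_6.png

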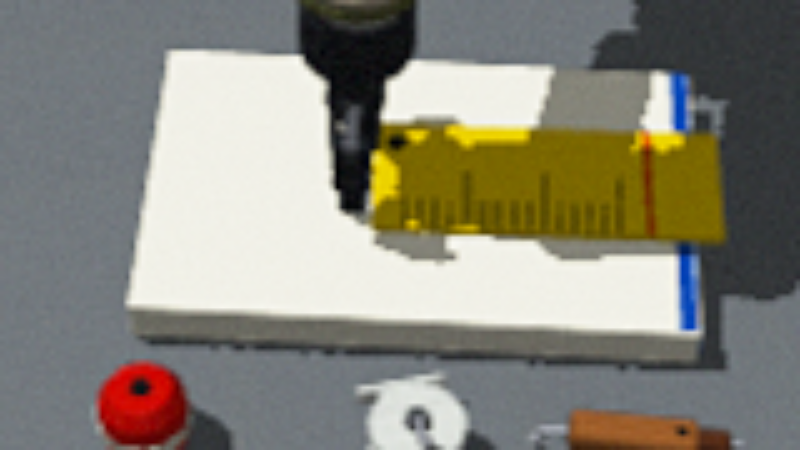

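The measure is now nearly square (≈0.017 rad) and the end is about 20 mm out. I'll push straight, partway first.

Call:
{"method": "step_arm", "body": {"targets": [[[5,0.35,0,0,0,0,0],[5,0.35,0,0,0,0,0],[5,0.35,0,0,0,0,0],[5,0.35,0,0,0,0,0],[5,0.3,0,0,0,0,0],[5,0.2,0,0,0,0,0],[5,0,0,0,0,0,0],[5,0,0,0,0,0,0],[5,0,0,0,0,0,0],[5,0,0,0,0,0,0]]]}}

```text
clock: 10.28
tool_pos: [512.4, -7.3, 39.4]
tool_rot: [3.126, 0.003, 1.336]
wrist_force: [-1.1, -0.6, 0.7]
finger_gap: 50.2
```

```bash
python3 st.py 7
```

```text
[512.4  -7.3  39.4] [3.126e+00 3.000e-03 1.336e+00] [-1.1 -0.6  0.7]
tool yb -209.21535333741463 xb -0.4785842586295143
rel -0.013679013989034816 end 40.34966768798828 0.1767160766601562 rear xb -3.1061714523315453 Cx -1.4647276878356954 red -7.944085234899331 (244.0716552734375, 104.40067291259766)
```

View pics/s_7.png

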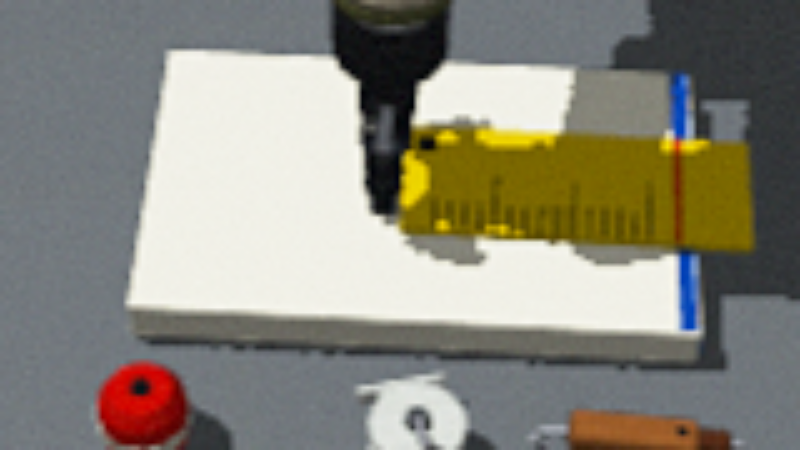

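View pics/w_7.png

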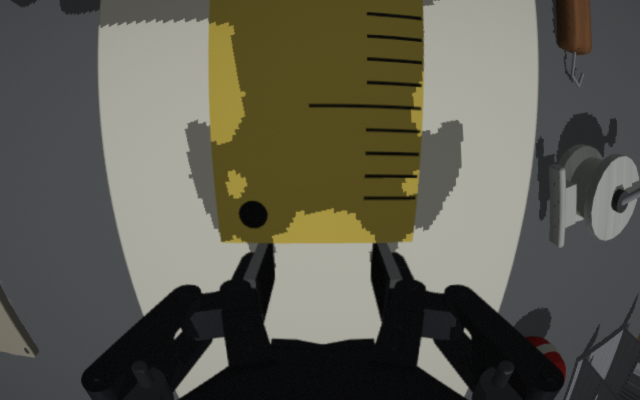

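Red line, tool position and front-edge estimates all give the end about 42 mm out. I need 8 mm more.

Call:
{"method": "step_arm", "body": {"targets": [[[5,0.2,0,0,0,0,0],[5,0.2,0,0,0,0,0],[5,0.2,0,0,0,0,0],[5,0.1,0,0,0,0,0],[5,0,0,0,0,0,0],[5,0,0,0,0,0,0],[5,0,0,0,0,0,0],[5,0,0,0,0,0,0],[5,0,0,0,0,0,0],[5,0,0,0,0,0,0]]]}}

```text
clock: 11.22
tool_pos: [514.1, -0.1, 39.4]
tool_rot: [3.126, 0.003, 1.336]
wrist_force: [-0.2, 0.0, 0.2]
finger_gap: 49.7
```

```bash
python3 st.py 8
```

```text
[ 5.141e+02 -1.000e-01  3.940e+01] [3.126e+00 3.000e-03 1.336e+00] [-0.2  0.   0.2]
tool yb -201.80267237741901 xb -0.37639932365119244
rel -0.013915286800924465 end 48.06899964370727 0.2552568466186534 rear xb -3.0843339859008787 Cx -1.4145385696411135 red -0.6262925438596737 (243.31336975097656, 104.11673736572266)
```

Now at about 49.4 mm. I'll back off, raise the tool, and check with a clear view.

Call:
{"method": "step_arm", "body": {"targets": [[[5,-1.5,0,0,0,0,0],[5,-1.5,0,0,0,0,0],[5,-1,0,-2,0,0,0],[5,0,0,-4,0,0,0],[5,0,0,-4,0,0,0],[5,-1,0,-4,0,0,0],[5,-3,0,-2,0,0,0],[5,-3,0,0,0,0,0],[5,-3,0,0,0,0,0],[5,0,0,0,0,0,0]]]}}

```text
clock: 12.15
tool_pos: [476.4, -138.3, 206.6]
tool_rot: [3.128, 0.003, 1.342]
wrist_force: [-0.2, 0.4, -0.7]
finger_gap: 49.9
```

Call:
{"method": "step_arm", "body": {"targets": [[[5,-3,0,-3,0,0,0],[5,-3,0,-3,0,0,0],[5,-3,0,-3,0,0,0],[5,0,0,-3,0,0,0],[5,0,0,0,0,0,0],[5,0,0,0,0,0,0],[5,0,0,0,0,0,0],[5,0,0,0,0,0,0],[5,0,0,0,0,0,0],[5,0,0,0,0,0,0]]]}}

```text
clock: 12.98
tool_pos: [452.8, -222.1, 323.1]
tool_rot: [3.135, -0.002, 1.34]
wrist_force: [0.2, -0.3, 0.6]
finger_gap: 50.0
```

```bash
python3 st.py 9; python3 - <<'E'
from fit import *
c=bot.camera("scene"); im,_,_=top(c,46,s=1.5); im2,_,_=top(c,40,s=1.5); cv2.imwrite("pics/t9.png",im)
est("scene",c); c=bot.camera("side");est("side",c); im,_,_=top(c,46,s=1.5);cv2.imwrite("pics/t9s.png",im)
for n in ["scene","side"]:
    c=bot.camera(n);P=cloud(c)
    for k in ["reel","pirk","red_float","green_float","mug"]:
        for q in bot.trace(n,k)[:1]:
            mk=q["region"]&(c["depth"]>0); print(n,k,np.round(q["p"],2),np.round(np.median(P[mk],axis=0)))
E
```

```text
[ 452.8 -222.1  323.1] [ 3.135e+00 -2.000e-03  1.340e+00] [ 0.2 -0.3  0.6]
tool yb -431.8752290213965 xb -10.622084990124955
rel -0.013784633419576808 end 49.79985214958191 -0.10134242935180605 rear xb -3.4095857322692895 Cx -1.7554640808105477 red -0.5754183673469138 (242.50428771972656, 105.84671783447266)
scene {'C': [545.824, 128.575], 'u': [0.23899999260902405, 0.9710000157356262], 'wh': [242.751, 105.736], 'rel': -0.03099999949336052, 'board_ang': -0.20999999344348907, 'mid': [641.208, 178.225], 'by': [0.20800000429153442, 0.9779999852180481], 'bx': [0.9779999852180481, -0.20800000429153442], 'end_y': 51.516, 'end_x': -79.187, 'cen_x': -82.953, 'red_y': 0.695, 'redC': [529.753, 202.667]} bandlen 61.3
side {'C': [542.529, 124.618], 'u': [0.24300000071525574, 0.9700000286102295], 'wh': [248.599, 97.257], 'rel': -0.03700000047683716, 'board_ang': -0.20800000429153442, 'mid': [648.412, 176.266], 'by': [0.20600000023841858, 0.9779999852180481], 'bx': [0.9779999852180481, -0.20600000023841858], 'end_y': 47.533, 'end_x': -88.49, 'cen_x': -92.947, 'red_y': 0.958, 'redC': [563.466, 195.158]} bandlen 42.3
scene reel 0.79 [728. -28.  43.]
scene pirk 0.67 [733. 124.  15.]
scene red_float 0.66 [ 689. -194.   52.]
scene green_float 0.5 [639. 350.  49.]
scene mug 0.76 [ 575. -433.   51.]
side reel 0.95 [711. -37.  38.]
side pirk 0.7 [722. 100.  19.]
side red_float 0.58 [ 665. -210.   44.]
side green_float 0.69 [630. 336.  47.]
side mug 0.68 [ 552. -440.   53.]
```

View pics/t9.png

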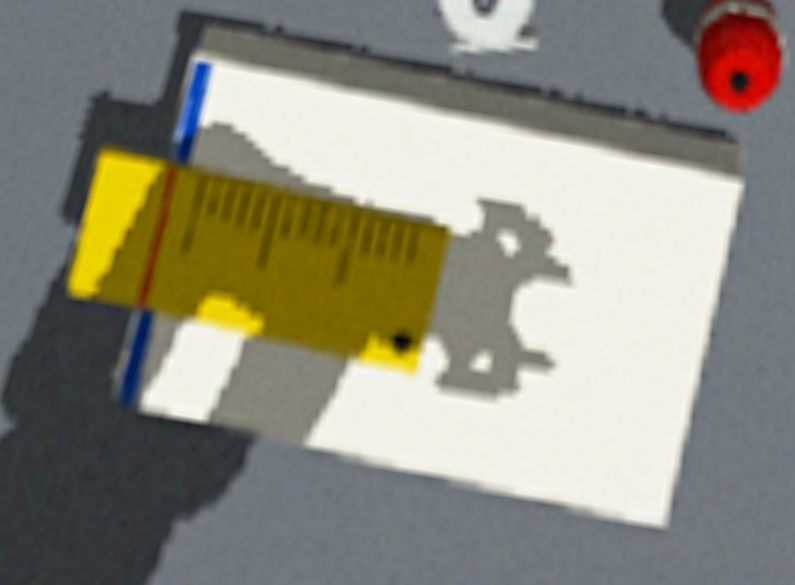

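View pics/t9s.png

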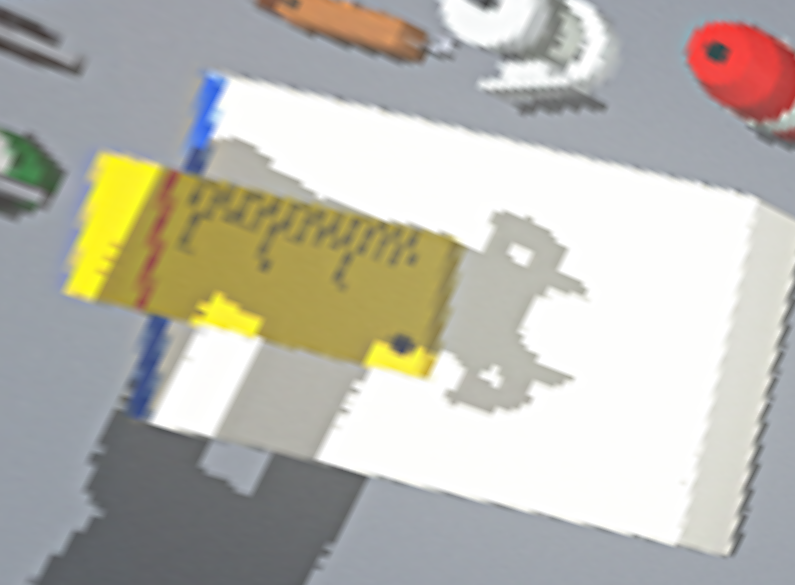

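Both rectified views show the red line lying over the blue edge and the plate square to it. The red line is at −0.6 mm (scene) and −0.4 mm (side) from the edge. The neighbours haven't moved.

```bash
python3 -c "
from station import bot
print(bot.sign_off())"
```

```text
the job is handed in; nothing more can be done
None
```

I pushed the measure along the board from behind with two half-open fingertips. A sideways component squared it up, and a straight push then brought the red line over the blue edge. The arm was withdrawn clear at about 13 s, and the job is handed in.

Last checks before handing in:

| Check | Result |
|---|---|
| Leading end beyond the edge | about 49.8 mm (scene camera) |
| Red line relative to the edge | −0.6 mm (scene), −0.4 mm (side) |
| Squareness | about −0.014 rad |
| Offset from the board's middle line | under 4 mm |
| Other objects | positions unchanged, except as noted below |

**Disagreements:**
- **Blue edge:** the automatic edge fit on the final pictures was unreliable because the measure now hides part of the band. Using its fragments, that fit put the end at 51.5 mm (scene) and 47.5 mm (side), and squareness at −0.03 to −0.04 rad, all still within limits. The figures in the table use the edge as measured before the push.
- **Green float and pirk:** the side camera's medians shifted by 12 mm and 6 mm. The scene camera shows 1–3 mm and the arm never went near them, so I put it down to the arm blocking that view differently.

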